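Rack the screwdriver and latch the keeper bar

ROBOT

A 7-joint arm with a two-finger parallel gripper is mounted at the origin on the work surface; the furniture and walls round the work are solid. World frame = base frame: x ahead of the robot, y to its left, z up, the work surface at z = 0. Lengths are in m, angles in rad, forces in N, time in s.
With the tool pointing down it reaches from about 0.425 to 0.925 m from the base axis. Payload 6.8 kg.
Tool frame: the origin (TCP) lies between the finger pads; the fingertips stand r.tcp_to_tips ahead of it and the grasp point (between the pads) is the TCP (r.tcp_to_tips is the distance from the TCP to the fingertips, in m); z points along the fingers, y is the line along which they close (so a half turn about z gives the same grasp; the last joint's range is limited). The gripper opens to 85 mm and grips with 20 to 120 N. Pads are 22 mm wide; open, the fingers measure 114 mm over their backs; the gripper's body (76 mm by 85 mm) begins 54 mm behind the grasp point. The pads swing forward as they close: fully open they stand 13 mm farther back than shut.
Start: joints at [1.005, 0.477, 0.022, 1.555, -0.011, 1.109, -0.083], TCP at [0.298, -0.606, 0.25] pointing down, gripper open.
Joint ranges: [-2.96, 2.96], [-0.34, 2.1], [-1.41, 1.46], [0.24, 2.44], [-1.37, 4.51], [0.17, 1.92], [-2.96, 2.96]. Speed limits (rad/s): [2.39, 2.39, 3.14, 3.14, 3.14, 3.14, 3.14].

INTERFACE

Orientations are given as a rotation vector (axis times angle).
In Python, from bench import r gives the robot as it stands.
- The arm moves only by the tool servo_tool, never from a script. Its argument "commands" is a list of rows, each a list of 2 entries, a list of its own where there are three numbers: the shift along the tool's x, y, z normalised to -1 to 1, where 1 is 250 mm, then the turn, a rotation vector about the tool's x, y, z normalised to -1 to 1, where 1 is 90 degrees. In form: [[[dx, dy, dz], [ax, ay, az]], ...]. A call has 1 to 20 rows; each row is the pose to reach, as a shift and turn from the pose commanded when the call began, along the tool's axes at that moment; what a row does not reach only later rows make up. A row lasts 1/10 s, in which the tool goes at most 50 mm and 8.59 degrees, less where a joint would pass 70% of its speed; a pose out of reach is approached as far as the arm can. A call with a number of a shift or a turn outside -1 to 1 is refused whole. A call with a gripper value outside its range is refused whole. "claw" is the closure, from 0 (fully open) to 1 (shut), set as the call begins (left out, the last holds). The fingers move at their own pace and stop on an object; "squeeze" is the grip in N (left out, the last holds). Time passes only in rows, so rows that repeat a pose let the fingers close. It gives the time, the measured TCP pose, the force, the opening and the grip force at its end, in the units of the state.
- r.get_obs(): the state, without advancing time (a new reading comes with each control period).
- r.grab_frame(name): name is "scene" or "top" or "wrist"; returns (picture, depth): 400x640x3 uint8, red, green, blue; 400x640 float32, m along the optical axis (not along the pixel's ray), 0 where there is no reading.
- r.camera_model(name): a dict with "fx", "fy", "cx", "cy" (pixels), "extrinsics" (4x4, takes a point from camera to world coordinates); the wrist camera has in their place "hand_eye" (4x4, takes a point from camera to tool coordinates, whose origin is the TCP and whose axes are the flange's). Camera axes: x right, y down, z forward; pixel columns grow to the right and rows downward; lengths in m; the calibration is good to about 2 mm. The wrist camera is an equidistant fisheye: a pixel r from the principal point sees the ray r / f radians off the axis. A picture is of the moment at which its call begins: read the wrist's pose just before it. camera_model takes no time and is no camera call.
- r.hand_in(): hands the job in; it is judged then, once.
Trained networks look in the newest picture that a camera, given by its name, has taken for a name from the list of things; names that differ only in an ending like _2 or _b are one class to them, and where a whole thing is asked for, a point or a joint stands for the part that bears it (a point fixed in the world has none). Each returns a list of dicts, best first, with "confidence" (0 to 1); they miss things now and then, are a little off and sometimes report something else, mostly with a low value. They report only what shows in the picture. A call takes as long as a camera call.
- r.boxes_of(camera, target): "uv" ([column, row] in pixels, amid what is visible of it).
- r.mark_of(camera, target): "uv" ([column, row] in pixels: a listed point, or the origin of a listed thing).
The state is a dict: "clock": time; "joints": joint angles; "qvel": joint speeds; "tau": joint torques, N m; "tcp_pos": TCP position; "orientation": TCP orientation; "contact_force": force on the tool from outside, world axes, zero at the start; "moment": the same for the moment, N m; "grip_width": finger opening in m; "gripper_force": force on a finger pad.
Only numpy, scipy, OpenCV 4.12 (cv2) and the standard library are available. Lean on these libraries where they do the work, as an engineer would, in place of code of your own. Each camera call takes 0.05 s, during which the arm holds its last target. There are 200 camera calls.

TASK

Lay the loose screwdriver in the empty lane of the tool rack, handle in the large cradle and blade in the small one like its neighbour, then swing the rack's keeper bar across both screwdrivers and push it past its roller catch until it snaps fully shut. Leave the screwdriver already in the rack seated where it is.

Things in the scene. Friction and masses are not known exactly. Their poses are not given: they have to be found in the camera images.
- screwdriver: The loose screwdriver on the bench, 233 mm long, the longer of the two. Origin mid-length on its underside; x axis along the tool towards the handle end; centre line 16 mm above the origin. Fluted handle from x = +1 to +116 mm, 32 mm thick; shaft 7 mm thick from x = -116 to +1 mm. Balance point near x = +45 mm.
- racked_driver: The shorter screwdriver (203 mm, handle 28 mm thick) already lying in the rack's other lane. Origin mid-length on its underside (14 mm below its centre line), x axis towards the handle end.
- rack: Tool rack fixed to the bench: plywood base 235 x 240 x 15 mm with two parallel lanes, at y = +38 mm (empty) and -38 mm (taken). Origin: centre of the underside; x runs along the lanes from handle end to blade end (away from the robot at yaw 0), y to the left. A grey catch block 63 mm high with a sprung brass roller stands at x = 16 to 54, y = -76 to -114 mm.
- empty_lane (a point): On the empty lane's centre line, 45 mm above the bench, axes as the rack's. Large V cradle (20 long, 34 wide, rims 40 mm above bench) 85 mm towards -x for the handle; small V (14 long, 22 wide, rims 51 mm above bench) 80 mm towards +x for the shaft; between them only the base. Seated, the screwdriver's origin is 16 mm below this point and its x axis points to rack -x.
- keeper (a joint): Angle of the keeper bar about its vertical hinge, rad: 0 = fully shut across the lanes, growing (up to 1.9) as it opens towards rack +x. It shuts clockwise seen from above. Between about 0.10 and 0.05 it must be pushed (about 8 N at the knob) past the sprung roller, which then snaps it to 0 and holds it; short of that it springs back.
- keeper_hinge (a point): Hinge axis of the keeper bar, 58 mm above the bench, at rack x = +30, y = +80 mm. The steel bar is 14 mm wide and 10 mm high (53 to 63 mm above the bench); shut, it points along rack -y and passes 4 mm over the seated shafts.
- keeper_knob (a point): Middle of the black upright knob on the keeper bar, 15 mm thick, 34 mm high (63 to 97 mm above the bench), with a 20 mm collar on its lowest 5 mm, 140 mm from the hinge axis; this point is 80 mm above the bench.
- handle_centre (a point): Middle of the loose screwdriver's handle, on its centre line, 58 mm from the tool's mid-length; axes as the screwdriver's.

How it is judged:
On the way, in this order (a step that is already met when the one before it is completed fails the run):
1. the screwdriver lies let go in both cradles of the empty lane, handle in the large one, with the keeper bar still open (x of handle_centre in the frame of empty_lane between -0.088 and -0.033 m and y of handle_centre in the frame of empty_lane between -0.007 and 0.007 m and z of handle_centre in the frame of empty_lane between -0.008 and 0.008 m and angle between the x axis of screwdriver and the x axis of rack, either way round below 0.08 rad and contact force between the fingers and screwdriver below 0.2 N and value of joint keeper above 0.6 rad), for 0.2 s.
2. the keeper bar is swung past the roller catch and fully shut (value of joint keeper below 0.03 rad), for 0.2 s.
At the end, for the whole second after the job is handed in: Keeper bar fully shut behind its roller catch (within 0.03 rad); the long screwdriver at rest in both cradles of its lane, handle in the large one (along the lane +25/-30 mm, 7 mm across, 8 mm in height, 0.08 rad in direction); the shorter one within 20 mm of where it lay (value of joint keeper below 0.03 rad and x of handle_centre in the frame of empty_lane between -0.088 and -0.033 m and y of handle_centre in the frame of empty_lane between -0.007 and 0.007 m and z of handle_centre in the frame of empty_lane between -0.008 and 0.008 m and angle between the x axis of screwdriver and the x axis of rack, either way round below 0.08 rad and linear speed of screwdriver below 0.02 m/s and distance of racked_driver from where it was at the start of the episode below 0.02 m); the robot touches nothing.
It fails at once if the screwdriver already in the rack is knocked out of place (moved more than 20 mm) (distance of racked_driver from where it was at the start of the episode above 0.02 m).
It also fails if it takes over 48 s, if anything falls off the work surface, if the arm or the gripper's body presses on something with over 40 N, if the wrist force passes 120 N, or if a joint passes its speed limit or range.

## Working session

There is one attempt and no reset: what is moved stays moved. The work goes in short steps, Python scripts to look and compute and a tool call to move; the robot and the scene stay as the last step left them, time stands still between calls to the robot, and variables do not carry over. Pictures are saved under pics/ and viewed, at most 10 in all, crops included, and the job is handed in when it is done.

Besides the shell and the picture viewer there is one more tool, called after "Emit:" by a JSON object that holds its "op" and its "data", one argument or row to a line. servo_tool: Moves the arm, as the interface text tells. Scaled input: -1 to 1 covers 250 mm each way for a shift and 90 degrees each way for a turn. Its arguments: {"type":"object","properties":{"commands":{"type":"array"},"claw":{"type":"number"},"squeeze":{"type":"number"}},"required":["commands"]}

```bash
mkdir -p pics; cat > h.py <<'E'
import numpy as np, cv2
from bench import r
from scipy.spatial.transform import Rotation as R
def unproj(cam,pic_depth,uv):
    m=r.camera_model(cam);u,v=uv;ui,vi=int(round(u)),int(round(v))
    p=pic_depth[max(vi-1,0):vi+2,max(ui-1,0):ui+2];p=p[p>0];d=np.median(p) if len(p) else 0
    P=np.array([(u-m['cx'])/m['fx']*d,(v-m['cy'])/m['fy']*d,d,1]);return (m['extrinsics']@P)[:3]
def ray_z(cam,uv,z):
    m=r.camera_model(cam);E=m['extrinsics'];d=E[:3,:3]@np.array([(uv[0]-m['cx'])/m['fx'],(uv[1]-m['cy'])/m['fy'],1])
    o=E[:3,3];return o+d*(z-o[2])/d[2]
def cloud(cam,depth):
    m=r.camera_model(cam);v,u=np.mgrid[:400,:640];E=m['extrinsics']
    P=np.stack([(u-m['cx'])/m['fx']*depth,(v-m['cy'])/m['fy']*depth,depth],-1)
    return P@E[:3,:3].T+E[:3,3]
E
cat > a.py <<'E'
from h import *
np.set_printoptions(precision=4,suppress=True)
for c in ['top','scene']:
    im,d=r.grab_frame(c);cv2.imwrite(f'pics/{c}0.png',im[:,:,::-1]);np.save(c+'.npy',d);np.save(c+'im.npy',im)
    for t in ['screwdriver','handle_centre','racked_driver','rack','empty_lane','keeper_hinge','keeper_knob']:
        for q in r.mark_of(c,t)[:2]:
            print(c,t,np.round(q['uv'],1),round(q['confidence'],2),unproj(c,d,q['uv']))
o=r.get_obs();print(o['clock'],o['tcp_pos'],o['orientation'],o['grip_width'],r.tcp_to_tips)
E
python3 a.py
```

```text
top screwdriver [398.9 224.8] 0.82 [ 0.4813 -0.2117  0.0278]
top handle_centre [381.3 233. ] 0.83 [ 0.4598 -0.1651  0.0294]
top racked_driver [277.7 224.6] 0.56 [0.4818 0.1055 0.05  ]
top rack [265.  218.6] 0.82 [0.4974 0.1426 0.014 ]
top empty_lane [250.1 217.5] 0.69 [0.5003 0.1826 0.0135]
top empty_lane [235.1 204. ] 0.25 [0.5347 0.2137 0.0675]
top keeper_hinge [238.1 204.3] 0.84 [0.534  0.2067 0.0634]
top keeper_knob [256.2 153.4] 0.82 [0.6615 0.1568 0.0953]
scene screwdriver [403.3 187.6] 0.71 [ 0.4667 -0.1775  0.0303]
scene handle_centre [404. 196.] 0.92 [ 0.4497 -0.1471  0.0317]
scene handle_centre [302.5 266.2] 0.62 [0.513  0.1528 0.0138]
scene racked_driver [331.4 250.8] 0.66 [0.4744 0.1125 0.0466]
scene empty_lane [304.1 265.7] 0.75 [0.5104 0.1511 0.0155]
scene keeper_hinge [274.4 266.1] 0.57 [0.5248 0.2192 0.0628]
scene keeper_knob [238.8 207.8] 0.97 [0.6626 0.1629 0.0924]
0.8 [ 0.2983 -0.6055  0.2504] [3.0595 0.7128 0.0001] 0.08526320400229062 0.019
```

View pics/top0.png

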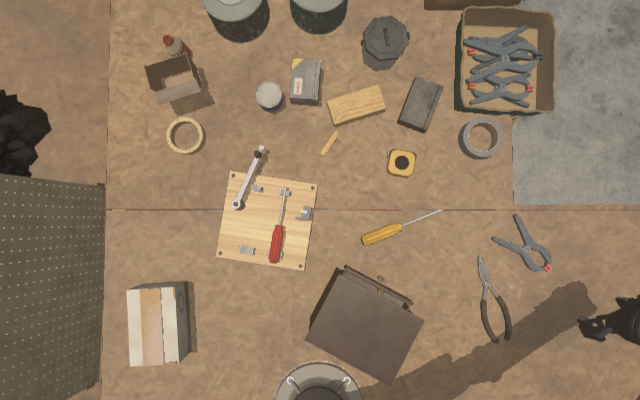

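View pics/scene0.png

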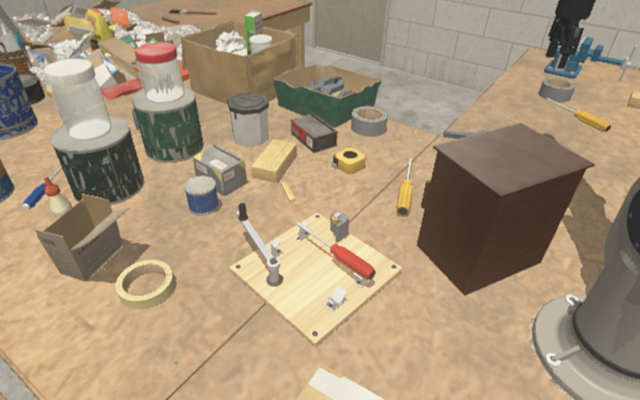

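The top view shows the loose yellow driver from handle end (362,240) to tip (442,210). The rack is centred near (267,220), the keeper is open with its knob near (260,150), and a tall dark cabinet stands at (365,325). Next I'll fit the exact poses.

```bash
cat > b.py <<'E'
from h import *
np.set_printoptions(precision=4,suppress=True)
d=np.load('top.npy');im=np.load('topim.npy');P=cloud('top',d)
hsv=cv2.cvtColor(im,cv2.COLOR_RGB2HSV)
# cabinet
s=P[270:385,300:430].reshape(-1,3);s=s[s[:,2]>0.1];print('cab',s.min(0),s.max(0))
# rack base
m=(P[...,2]>0.009)&(P[...,2]<0.022);m[:, :205]=0;m[:,325:]=0;m[:165]=0;m[275:]=0
m=cv2.morphologyEx(m.astype(np.uint8),cv2.MORPH_OPEN,np.ones((3,3)))
n,l,st,_=cv2.connectedComponentsWithStats(m);k=1+st[1:,4].argmax();q=P[l==k][:,:2]
h=cv2.convexHull((q*1000).astype(np.float32));rc=cv2.minAreaRect(h);print('rack',rc)
print(cv2.boxPoints(rc))
# screwdriver
ro=np.zeros((400,640),bool);ro[205:248,355:448]=1
a=ro&(hsv[...,1]>165)&(hsv[...,2]>120)
z=P[a];c=z.mean(0);print('handle n',len(z),z.min(0),z.max(0))
h=cv2.minAreaRect((z[:,:2]*1000).astype(np.float32));print(h)
b=ro&(P[...,2]>0.011);z=P[b];print('shaft+handle',len(z),cv2.minAreaRect((z[:,:2]*1000).astype(np.float32)))
v,u=np.nonzero(a);w,V,_,_=0,0,0,0
print(cv2.minAreaRect(np.stack([u,v],1).astype(np.float32)))
cv2.imwrite('pics/crop.png',cv2.resize(im[140:280,200:460,::-1],None,fx=3,fy=3,interpolation=cv2.INTER_CUBIC))
# candidates: ray at known heights
for n,uv,zz in [('knob',(256.2,153.4),.08),('hinge',(238.1,204.3),.058),('lane',(250.1,217.5),.045),('rackd',(277.7,224.6),.029),('hc',(381.3,233),.016),('sd',(398.9,224.8),0)]:print(n,ray_z('top',uv,zz))
print(r.camera_model('top')['extrinsics'][:3,3])
E
python3 b.py
```

```text
cab [ 0.1403 -0.2298  0.1003] [0.4951 0.0309 1.3132]
rack ((492.63037109375, 139.29595947265625), (240.29750061035156, 235.0664825439453), 81.01769256591797)
[[357.7797  38.971 ]
 [589.9634   2.2702]
 [627.481  239.6209]
 [395.2973 276.3217]]b.py:16: RuntimeWarning: Mean of empty slice.
  z=P[a];c=z.mean(0);print('handle n',len(z),z.min(0),z.max(0))
  ret = um.true_divide(
Traceback (most recent call last):
  File "b.py", line 16, in <module>
    z=P[a];c=z.mean(0);print('handle n',len(z),z.min(0),z.max(0))
                                               ~~~~~^^^
ValueError: zero-size array to reduction operation minimum which has no identity
```

```bash
python3 - <<'E'
s=open('b.py').read()
s=s.replace("a=ro&(hsv[...,1]>165)&(hsv[...,2]>120)","a=ro&(P[...,2]>0.02)")
s=s.replace("s=s[s[:,2]>0.1]","s=s[(s[:,2]>0.1)&(s[:,2]<.6)]")
open('b.py','w').write(s)
E
python3 b.py
```

```text
cab [ 0.1403 -0.2298  0.1003] [0.3758 0.0309 0.2471]
rack ((492.63037109375, 139.29595947265625), (240.29750061035156, 235.0664825439453), 81.01769256591797)
[[357.7797  38.971 ]
 [589.9634   2.2702]
 [627.481  239.6209]
 [395.2973 276.3217]]
handle n 483 [ 0.4279 -0.3267  0.02  ] [ 0.5203 -0.0026  1.3132]
((469.5779113769531, -167.69683837890625), (77.33973693847656, 325.1306457519531), 4.6054911613464355)
shaft+handle 596 ((470.2498474121094, -168.26956176757812), (78.11259460449219, 325.90252685546875), 4.96041202545166)
((402.11968994140625, 229.39401245117188), (35.15608596801758, 86.59183502197266), 87.1375961303711)
knob [0.6636 0.1588 0.08  ]
hinge [0.5342 0.2076 0.058 ]
lane [0.5002 0.1781 0.045 ]
rackd [0.4816 0.1073 0.029 ]
hc [ 0.4594 -0.1668  0.016 ]
sd [ 0.481  -0.2162  0.    ]
[ 0.4951 -0.0026  1.3132]
```

View pics/crop.png

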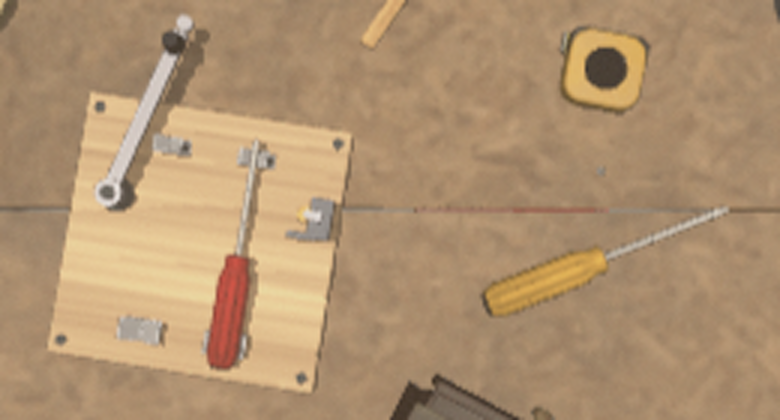

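The crop shows the driver handle end at (362,241), handle front at (402,226) and tip at (442,210). The keeper hinge is at (236,204) and the knob at (258,154). Both agree with the fitted rack (centre 0.4926, 0.1393, yaw −9.0°).

```bash
cat > c.py <<'E'
from h import *
np.set_printoptions(precision=4,suppress=True)
d=np.load('top.npy');P=cloud('top',d)
ro=np.zeros((400,640),bool);ro[208:248,355:448]=1
a=ro&(P[...,2]>0.012)&(P[...,2]<.06)
z=P[a];print(len(z));rc=cv2.minAreaRect((z[:,:2]*1000).astype(np.float32));print(rc)
e,w,f=[ray_z('top',x,.016)[:2] for x in [(362.3,240.7),(442.3,210),(401.7,226)]]
u=(w-e)/np.linalg.norm(w-e);print(e,w,f,np.linalg.norm(w-e),np.degrees(np.arctan2(u[1],u[0])),'hc',e+u*.0585, 'grasp',e+u*.073)
s=P[270:385,300:430].reshape(-1,3);s=s[(s[:,2]>0.2)&(s[:,2]<.6)];print(cv2.boxPoints(cv2.minAreaRect((s[:,:2]*1000).astype(np.float32))))
print(r.camera_model('wrist'))
# rack-derived
yw=np.arctan2(-36.7,232.18);Rk=np.array([[np.cos(yw),-np.sin(yw)],[np.sin(yw),np.cos(yw)]]);C=np.array([.4926,.1393])
for n,p in [('hinge',(30,80)),('lane',(0,38)),('hc_t',(-58.5,38)),('grasp_t',(-43,38)),('knob_shut',(30,-60)),('bigV',(-85,38))]:print(n,C+Rk@np.array(p)/1000)
s=P[135:212,230:275].reshape(-1,3);k=s[(s[:,2]>.08)&(s[:,2]<.11)];print('knob pts',len(k),k.mean(0),k.max(0))
s=P[238:260,235:262].reshape(-1,3);k=s[(s[:,2]>.028)&(s[:,2]<.06)];print('bigV',len(k),k.mean(0))
E
python3 c.py
```

```text
578
((479.1990661621094, -220.5038604736328), (31.152687072753906, 230.78253173828125), 21.87112808227539)
[ 0.439  -0.1164] [ 0.5204 -0.3289] [ 0.478 -0.221] 0.22760007860500472 -69.03228389745495 hc [ 0.4599 -0.171 ] grasp [ 0.4651 -0.1845]
[[ 134.04   -155.5963]
 [ 284.8862 -235.9087]
 [ 384.6706  -48.4894]
 [ 233.8244   31.823 ]]
{'fx': 309.70691628693146, 'fy': 309.70691628693146, 'cx': 317.6985103997764, 'cy': 201.38858600340464, 'hand_eye': array([[ 0.0001, -0.9485, -0.3168,  0.0815],
       [ 1.    ,  0.0004, -0.001 ,  0.    ],
       [ 0.001 , -0.3168,  0.9485, -0.1244],
       [ 0.    ,  0.    ,  0.    ,  1.    ]])}
hinge [0.5347 0.2136]
lane [0.4985 0.1768]
hc_t [0.4408 0.186 ]
grasp_t [0.4561 0.1835]
knob_shut [0.5129 0.0754]
bigV [0.4146 0.1901]
knob pts 30 [0.6616 0.1557 0.0951] [0.6677 0.1622 0.1011]
bigV 65 [0.4148 0.1906 0.0336]
```

```bash
cat > plan.py <<'E'
import sys
from h import *
# usage: plan.py x y z yaw_of_tool_x_deg [x y z yaw ...]  all relative to current pose (tool down)
np.set_printoptions(precision=4,suppress=True)
o=r.get_obs();p=np.array(o['tcp_pos']);Q=R.from_rotvec(o['orientation'])
x=Q.as_matrix();print('t',o['clock'],'pos',p,'yaw',np.degrees(np.arctan2(x[1,0],x[0,0])),'zax',x[:,2],'F',np.array(o['contact_force']),'w',o['grip_width'],o['gripper_force'],'j',np.array(o['joints']))
a=list(map(float,sys.argv[1:]))
for i in range(0,len(a),4):
    t=np.array(a[i:i+3]);c,s=np.cos(np.radians(a[i+3])),np.sin(np.radians(a[i+3]))
    T=R.from_matrix(np.array([[c,s,0],[s,-c,0],[0,0,-1]]))
    print('shift',Q.inv().apply(t-p)/.25,'turn',(Q.inv()*T).as_rotvec()/(np.pi/2))
E
python3 plan.py .382 -.395 .25 68.7
```

```text
t 0.8 pos [ 0.2983 -0.6055  0.2504] yaw 26.22964097595458 zax [ 0.0001 -0.0001 -1.    ] F [-1.3818  0.3421  0.3995] w 0.08526320400229062 0.0 j [ 1.0049  0.4769  0.0224  1.5554 -0.0115  1.1093 -0.0831]
shift [ 0.6723 -0.6075  0.0014] turn [ 0.0001  0.     -0.4719]
```

Emit:
{"op": "servo_tool", "data": {
  "commands": [
    [[0.13,-0.12,0],[0,0,-0.09]],
    [[0.27,-0.24,0],[0,0,-0.18]],
    [[0.4,-0.36,0],[0,0,-0.27]],
    [[0.54,-0.49,0],[0,0,-0.36]],
    [[0.672,-0.608,0],[0,0,-0.472]],
    [[0.672,-0.608,0],[0,0,-0.472]]
  ],
  "claw": 0,
  "squeeze": 40
}}

```text
clock: 1.4
tcp_pos: [0.3855, -0.3885, 0.2508]
orientation: [-2.581, -1.79, -0.004]
contact_force: [0.3, -0.4, 0.2]
grip_width: 0.0856
gripper_force: 0.0
```

```bash
python3 plan.py .4651 -.1845 .15 111.2
```

```text
t 1.4 pos [ 0.3855 -0.3885  0.2508] yaw 69.50049742590738 zax [ 0.0018  0.0023 -1.    ] F [ 0.2753 -0.3787  0.1959] w 0.08563715228159009 0.0 j [ 0.8543  0.2784 -0.2135  1.8505  0.065   1.0197  0.257 ]
shift [0.8747 0.0123 0.4056] turn [ 0.0012 -0.0015 -0.4633]
```

Emit:
{"op": "servo_tool", "data": {
  "commands": [
    [[0.18,0,0],[0,0,-0.09]],
    [[0.36,0,0.05],[0,0,-0.18]],
    [[0.53,0,0.1],[0,0,-0.27]],
    [[0.7,0,0.15],[0,0,-0.36]],
    [[0.85,0.01,0.2],[0,0,-0.43]],
    [[0.88,0.01,0.3],[0,0,-0.465]],
    [[0.88,0.01,0.4],[0,0,-0.465]],
    [[0.88,0.01,0.4],[0,0,-0.465]],
    [[0.88,0.01,0.4],[0,0,-0.465]]
  ]
}}

```text
clock: 2.3
tcp_pos: [0.464, -0.1914, 0.1506]
orientation: [-1.791, -2.581, 0.0]
contact_force: [-0.1, -0.3, 0.8]
grip_width: 0.0851
gripper_force: 0.0
```

```bash
cat > w.py <<'E'
from h import *
import sys
o=r.get_obs();im,d=r.grab_frame('wrist');cv2.imwrite(f'pics/{sys.argv[1]}.png',im[:,:,::-1])
m=r.camera_model('wrist');H=m['hand_eye'];Q=R.from_rotvec(o['orientation']).as_matrix();p=np.array(o['tcp_pos'])
def ray(uv,z):
    x,y=(uv[0]-m['cx'])/m['fx'],(uv[1]-m['cy'])/m['fy'];t=np.hypot(x,y);s=np.sin(t)/t
    v=Q@(H[:3,:3]@np.array([x*s,y*s,np.cos(t)]));c=Q@H[:3,3]+p
    return c+v*(z-c[2])/v[2]
for a in sys.argv[2:]:
    n,z=a.split('=')
    for q in r.mark_of('wrist',n)[:2]:print(n,np.round(q['uv'],1),round(q['confidence'],2),np.round(ray(q['uv'],float(z)),4))
E
python3 w.py w1 handle_centre=.016 screwdriver=0; python3 plan.py .4651 -.1845 .022 111.2
```

```text
handle_centre [320.4 167.4] 0.81 [ 0.4571 -0.1663  0.016 ]
screwdriver [323.  222.5] 0.57 [ 0.4798 -0.219   0.    ]
t 2.45 pos [ 0.4649 -0.1917  0.1517] yaw 110.48526884116859 zax [ 0.0022 -0.001  -1.    ] F [-0.6052 -0.1226 -0.0039] w 0.08556022636930112 0.0 j [ 0.621   0.354  -0.4237  2.0325  0.2024  0.7921  0.4356]
shift [0.0274 0.0099 0.5186] turn [ 0.0011  0.0011 -0.0079]
```

View pics/w1.png

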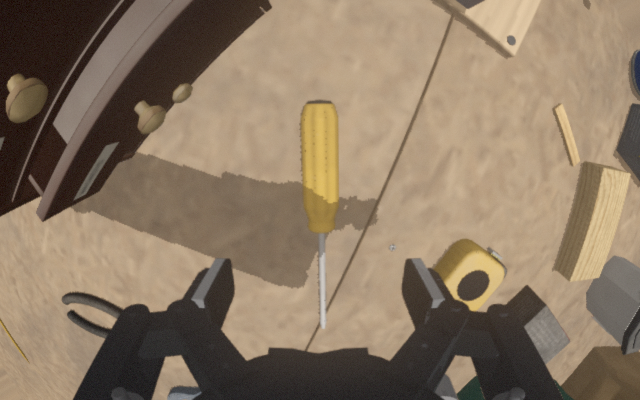

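The handle spans (320,102) to (320,232) and the tip is at (323,326). It's well aligned and centred between the fingers, so I'll compute the precise grasp.

```bash
cat >> w.py <<'E'
if len(sys.argv)<3 or sys.argv[1]=='w2':
    e,f,t=[ray(x,.016)[:2] for x in [(320,102),(320,232),(323,326)]];u=(t-e)/np.linalg.norm(t-e);print(e,f,t,np.linalg.norm(t-e),np.degrees(np.arctan2(u[1],u[0])),'grasp',e+.073*u)
E
python3 w.py w2; python3 plan.py .4651 -.1845 .022 111.2
```

```text
[ 0.43853252 -0.1148937 ] [ 0.47937781 -0.22358011] [ 0.52267567 -0.32894623] 0.22999686538783867 -68.54041876870237 grasp [ 0.46523919 -0.18283304]
t 2.5 pos [ 0.4648 -0.1916  0.1516] yaw 110.49653270508229 zax [ 0.0021 -0.001  -1.    ] F [-1.0016  0.4286 -0.2647] w 0.08520677852975689 0.0 j [ 0.621   0.354  -0.4238  2.0327  0.2025  0.7919  0.4355]
shift [0.0269 0.0102 0.5183] turn [ 0.001   0.0011 -0.0078]
```

Emit:
{"op": "servo_tool", "data": {
  "commands": [
    [[0.03,0.01,0.12],[0,0,-0.01]],
    [[0.03,0.01,0.24],[0,0,-0.01]],
    [[0.03,0.01,0.36],[0,0,-0.01]],
    [[0.03,0.01,0.45],[0,0,-0.01]],
    [[0.03,0.01,0.5],[0,0,-0.01]],
    [[0.03,0.01,0.515],[0,0,-0.01]],
    [[0.03,0.01,0.515],[0,0,-0.01]]
  ]
}}

```text
clock: 3.2
tcp_pos: [0.4643, -0.1831, 0.022]
orientation: [1.769, 2.596, 0.0]
contact_force: [0.6, -0.6, -0.4]
grip_width: 0.0856
gripper_force: 0.0
```

Emit:
{"op": "servo_tool", "data": {
  "commands": [
    [[0,0,0],[0,0,0]],
    [[0,0,0],[0,0,0]],
    [[0,0,0],[0,0,0]],
    [[0,0,0],[0,0,0]],
    [[0,0,0],[0,0,0]],
    [[0,0,0],[0,0,0]],
    [[0,0,0],[0,0,0]],
    [[0,0,0],[0,0,0]]
  ],
  "claw": 1,
  "squeeze": 50
}}

```text
clock: 4.0
tcp_pos: [0.4641, -0.1831, 0.0222]
orientation: [1.769, 2.595, -0.0]
contact_force: [-1.3, -0.3, 4.9]
grip_width: 0.0298
gripper_force: 48.8
```

```bash
python3 plan.py .4661 -.1845 .17 111.2
```

```text
t 4.0 pos [ 0.4641 -0.1831  0.0222] yaw 111.45211604139368 zax [ 0.0006 -0.0006 -1.    ] F [-1.2895 -0.2676  4.8641] w 0.02983828105727185 48.84593144059181 j [ 0.5201  0.5634 -0.3318  2.1082  0.3573  0.522   0.2982]
shift [-0.0085  0.0057 -0.5912] turn [0.0002 0.0005 0.0028]
```

Emit:
{"op": "servo_tool", "data": {
  "commands": [
    [[0,0,-0.06],[0,0,0]],
    [[0,0,-0.2],[0,0,0]],
    [[0,0,-0.36],[0,0,0]],
    [[0,0,-0.52],[0,0,0]],
    [[0,0,-0.68],[0,0,0]],
    [[0,0,-0.82],[0,0,0]],
    [[0,0,-0.9],[0,0,0]],
    [[0,0,-0.9],[0,0,0]]
  ]
}}

```text
clock: 4.8
tcp_pos: [0.4654, -0.1833, 0.2497]
orientation: [1.766, 2.591, 0.002]
contact_force: [-0.0, 0.2, -0.6]
grip_width: 0.0298
gripper_force: 49.9
```

```bash
python3 plan.py .488 -.06 .24 120 .488 .04 .24 130
```

```text
t 4.8 pos [ 0.4654 -0.1833  0.2497] yaw 111.44440884167211 zax [ 0.0056 -0.0025 -1.    ] F [-0.0324  0.1743 -0.6315] w 0.029758285592865304 49.92479369044304 j [ 0.6621  0.2225 -0.4715  1.9442  0.1214  0.9959  0.5093]
shift [0.4263 0.2644 0.0383] turn [ 0.0025  0.003  -0.0951]
shift [0.7986 0.4107 0.0372] turn [ 0.0022  0.0032 -0.2062]
```

Emit:
{"op": "servo_tool", "data": {
  "commands": [
    [[0.08,0.05,0],[0,0,-0.02]],
    [[0.22,0.14,0.01],[0,0,-0.05]],
    [[0.36,0.22,0.03],[0,0,-0.08]],
    [[0.5,0.29,0.03],[0,0,-0.12]],
    [[0.65,0.35,0.03],[0,0,-0.16]],
    [[0.8,0.41,0.03],[0,0,-0.2]],
    [[0.8,0.41,0.03],[0,0,-0.2]]
  ]
}}

```text
clock: 5.5
tcp_pos: [0.4846, 0.0478, 0.2382]
orientation: [-1.323, -2.847, -0.004]
contact_force: [0.3, 0.9, -0.0]
grip_width: 0.0293
gripper_force: 49.9
```

```bash
python3 plan.py .4561 .1835 .24 171 .4561 .1835 .14 171
```

```text
t 5.5 pos [0.4846 0.0478 0.2382] yaw 130.14715034936364 zax [-0.0013  0.0032 -1.    ] F [ 0.2602  0.9488 -0.0343] w 0.029265227642068254 49.92655271664262 j [ 0.3534  0.2448 -0.6614  1.9709  0.1757  0.9835  0.3092]
shift [ 0.4884  0.2626 -0.0052] turn [ 0.0014 -0.0017 -0.4539]
shift [0.4871 0.2622 0.3948] turn [ 0.0014 -0.0017 -0.4539]
```

Emit:
{"op": "servo_tool", "data": {
  "commands": [
    [[0.06,0.03,0],[0,0,-0.07]],
    [[0.16,0.09,0.02],[0,0,-0.16]],
    [[0.27,0.15,0.06],[0,0,-0.25]],
    [[0.38,0.2,0.12],[0,0,-0.34]],
    [[0.46,0.25,0.22],[0,0,-0.42]],
    [[0.49,0.26,0.32],[0,0,-0.454]],
    [[0.49,0.26,0.38],[0,0,-0.454]],
    [[0.49,0.26,0.39],[0,0,-0.454]],
    [[0.49,0.26,0.39],[0,0,-0.454]],
    [[0.49,0.26,0.39],[0,0,-0.454]]
  ]
}}

```text
clock: 6.5
tcp_pos: [0.4591, 0.1761, 0.1423]
orientation: [0.268, 3.129, 0.0]
contact_force: [-0.3, 0.4, 0.6]
grip_width: 0.0296
gripper_force: 49.9
```

```bash
python3 w.py w3 handle_centre=.137 empty_lane=.045 rack=0 keeper_hinge=.058; python3 plan.py .4561 .1835 .06 171
```

```text
handle_centre [320.5 244.5] 0.78 [0.4426 0.1804 0.137 ]
rack [284.3 236. ] 0.95 [0.4955 0.1379 0.    ]
keeper_hinge [377.  289.3] 0.75 [0.5309 0.2133 0.058 ]
t 6.75 pos [0.4588 0.1764 0.1422] yaw 170.2743069730079 zax [ 0.0013  0.0001 -1.    ] F [-0.3802 -0.2217 -1.1505] w 0.029515742631312382 49.91954441182315 j [ 0.1451  0.4263 -0.7751  2.0464  0.4067  0.8228  0.5332]
shift [0.0159 0.0259 0.3287] turn [ 0.0002  0.0008 -0.0081]
```

View pics/w3.png

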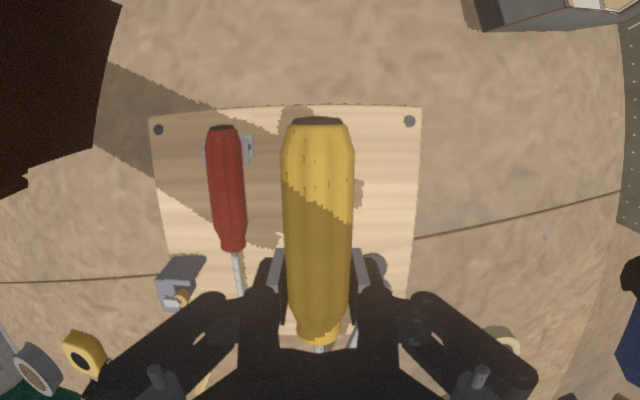

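The handle hangs straight between the fingers, (317,120) to (320,340), with the empty lane under it. The red neighbour is at (228,190), clear of the fingers. Lowering now.

Emit:
{"op": "servo_tool", "data": {
  "commands": [
    [[0.016,0.026,0.05],[0,0,-0.008]],
    [[0.016,0.026,0.14],[0,0,-0.008]],
    [[0.016,0.026,0.22],[0,0,-0.008]],
    [[0.016,0.026,0.28],[0,0,-0.008]],
    [[0.016,0.026,0.3],[0,0,-0.008]],
    [[0.016,0.026,0.3],[0,0,-0.008]],
    [[0.016,0.026,0.3],[0,0,-0.008]]
  ]
}}

```text
clock: 7.45
tcp_pos: [0.4558, 0.1841, 0.067]
orientation: [0.245, 3.131, 0.001]
contact_force: [-0.4, 0.3, -0.7]
grip_width: 0.0296
gripper_force: 49.9
```

```bash
python3 plan.py .4561 .1835 .051 171
```

```text
t 7.45 pos [0.4558 0.1841 0.067 ] yaw 171.05680791123646 zax [ 0.0007  0.0004 -1.    ] F [-0.3965  0.3074 -0.6688] w 0.0295791701410034 49.901833422482014 j [ 0.0462  0.5435 -0.687   2.093   0.5445  0.6857  0.4107]
shift [-0.0015 -0.0022  0.0639] turn [0.0003 0.0004 0.0006]
```

Emit:
{"op": "servo_tool", "data": {
  "commands": [
    [[0,-0.002,0.02],[0,0,0]],
    [[0,-0.002,0.04],[0,0,0]],
    [[0,-0.002,0.056],[0,0,0]],
    [[0,-0.002,0.062],[0,0,0]],
    [[0,-0.002,0.062],[0,0,0]]
  ]
}}

```text
clock: 7.95
tcp_pos: [0.4555, 0.1833, 0.0513]
orientation: [0.246, 3.132, -0.0]
contact_force: [-1.2, 0.2, 3.6]
grip_width: 0.0299
gripper_force: 50.4
```

Emit:
{"op": "servo_tool", "data": {
  "commands": [
    [[0,0,0],[0,0,0]],
    [[0,0,0],[0,0,0]],
    [[0,0,0],[0,0,0]],
    [[0,0,0],[0,0,0]],
    [[0,0,0],[0,0,0]]
  ],
  "claw": 0.4
}}

```text
clock: 8.45
tcp_pos: [0.4554, 0.1832, 0.051]
orientation: [-0.245, -3.132, 0.0]
contact_force: [-0.4, -0.0, 0.1]
grip_width: 0.0515
gripper_force: 0.0
```

Emit:
{"op": "servo_tool", "data": {
  "commands": [
    [[0,0,-0.04],[0,0,0]],
    [[0,0,-0.12],[0,0,0]],
    [[0,0,-0.28],[0,0,0]],
    [[0,0,-0.46],[0,0,0]],
    [[0,0,-0.6],[0,0,0]],
    [[0,0,-0.65],[0,0,0]],
    [[0,0,-0.65],[0,0,0]],
    [[0,0,-0.65],[0,0,0]]
  ]
}}

```text
clock: 9.25
tcp_pos: [0.4549, 0.1825, 0.2127]
orientation: [-0.246, -3.131, 0.002]
contact_force: [-0.0, -0.2, -0.7]
grip_width: 0.0512
gripper_force: 0.0
```

```bash
python3 w.py w4 handle_centre=.045 rack=0 keeper_hinge=.058 keeper_knob=.08 racked_driver=.03; python3 plan.py
```

```text
handle_centre [321.  169.4] 0.89 [0.4389 0.1884 0.045 ]
rack [284.1 211.9] 0.92 [0.492  0.1371 0.    ]
keeper_hinge [356.7 255.6] 0.93 [0.5304 0.2112 0.058 ]
keeper_hinge [316.1 230.3] 0.65 [0.4956 0.1746 0.058 ]
keeper_knob [325.8 365.3] 0.78 [0.6656 0.1592 0.08  ]
racked_driver [250.  214.8] 0.63 [0.4792 0.1049 0.03  ]
racked_driver [286.6 213.7] 0.41 [0.484  0.1446 0.03  ]
t 9.55 pos [0.4549 0.183  0.2126] yaw 171.05877888011267 zax [-0.0019 -0.0003 -1.    ] F [0.1444 0.1668 0.4407] w 0.051090077820228084 0.0 j [ 0.2067  0.329  -0.8461  1.9823  0.2987  0.9599  0.6276]
```

View pics/w4.png

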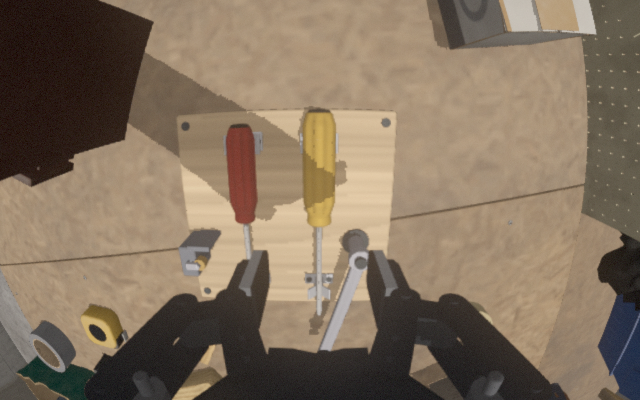

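The driver is seated: handle in the large V at (320,165), shaft through the small V at (319,290), and the neighbour undisturbed. Next is the keeper: I'll straddle the knob loosely and swing it.

```bash
python3 plan.py .6635 .159 .18 157
```

```text
t 9.55 pos [0.4549 0.183  0.2126] yaw 171.05877888011267 zax [-0.0019 -0.0003 -1.    ] F [0.1444 0.1668 0.4407] w 0.051090077820228084 0.0 j [ 0.2067  0.329  -0.8461  1.9823  0.2987  0.9599  0.6276]
shift [-0.8394  0.0347  0.1287] turn [-0.0005 -0.0011  0.1562]
```

Emit:
{"op": "servo_tool", "data": {
  "commands": [
    [[-0.1,0,0.02],[0,0,0.02]],
    [[-0.27,0.01,0.04],[0,0,0.05]],
    [[-0.44,0.02,0.06],[0,0,0.08]],
    [[-0.61,0.03,0.09],[0,0,0.12]],
    [[-0.77,0.035,0.12],[0,0,0.15]],
    [[-0.84,0.035,0.13],[0,0,0.156]],
    [[-0.84,0.035,0.13],[0,0,0.156]],
    [[-0.84,0.035,0.13],[0,0,0.156]]
  ],
  "claw": 0.65
}}

```text
clock: 10.35
tcp_pos: [0.6634, 0.1596, 0.1801]
orientation: [-0.625, -3.077, 0.0]
contact_force: [-0.7, -0.3, 0.7]
grip_width: 0.0299
gripper_force: 0.0
```

```bash
python3 w.py w5 keeper_knob=.08 keeper_hinge=.058; python3 plan.py .6635 .159 .089 157
```

```text
keeper_knob [311.  211.1] 0.86 [0.6624 0.1545 0.08  ]
keeper_hinge [318.2  24. ] 0.89 [0.5301 0.2166 0.058 ]
t 10.5 pos [0.6631 0.1599 0.1814] yaw 157.09926296100184 zax [-0.0003  0.     -1.    ] F [-0.3318 -0.3808  0.1641] w 0.029694228103762283 0.0 j [ 0.1129  0.6403 -0.6585  1.564   0.426   1.085   0.5198]
shift [-0.0031 -0.0025  0.3694] turn [-0.0001 -0.0002  0.0011]
```

View pics/w5.png

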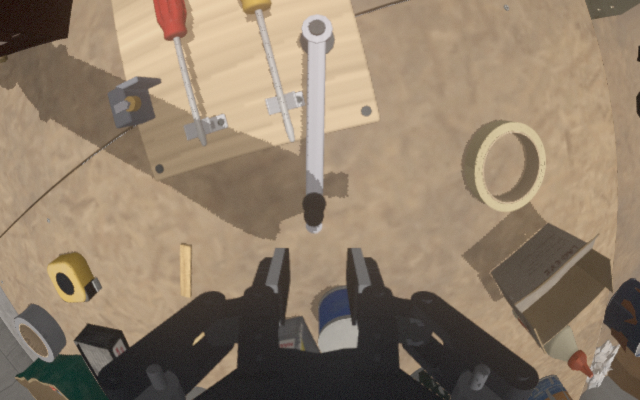

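The knob top is at (313,205), slightly left of the finger centreline at 318, so I'll shift about 4 mm and descend around it.

Emit:
{"op": "servo_tool", "data": {
  "commands": [
    [[0,-0.015,0.06],[0,0,0.01]],
    [[0,-0.015,0.15],[0,0,0.01]],
    [[0,-0.015,0.24],[0,0,0.01]],
    [[0,-0.015,0.32],[0,0,0.01]],
    [[0,-0.015,0.365],[0,0,0.01]],
    [[0,-0.015,0.365],[0,0,0.01]],
    [[0,-0.015,0.365],[0,0,0.01]]
  ]
}}

```text
clock: 11.2
tcp_pos: [0.6628, 0.1558, 0.0902]
orientation: [0.65, 3.073, 0.0]
contact_force: [0.2, 1.0, 0.4]
grip_width: 0.03
gripper_force: 0.0
```

```bash
cat > arc.py <<'E'
from h import *
import sys
# arc.py radius end_phi_deg n : rows along arc about hinge, relative to the present pose
H=np.array([.534,.2136]);o=r.get_obs();p=np.array(o['tcp_pos']);Q=R.from_rotvec(o['orientation'])
d=p[:2]-H;ph0=np.degrees(np.arctan2(d[1],d[0]));print('pos',p,'r',np.hypot(*d),'phi',ph0,'F',o['contact_force'],o['clock'])
rad,end,n=float(sys.argv[1]),float(sys.argv[2]),int(sys.argv[3])
for k in range(1,n+1):
    ph=np.radians(ph0+(end-ph0)*k/n);t=np.array([*(H+rad*np.array([np.cos(ph),np.sin(ph)])),.089])
    th=ph+np.pi;c,s=np.cos(th),np.sin(th);T=R.from_matrix(np.array([[c,s,0],[s,-c,0],[0,0,-1]]))
    print(round(np.degrees(ph),1),np.round(Q.inv().apply(t-p)/.25,3),np.round((Q.inv()*T).as_rotvec()/(np.pi/2),3))
E
python3 arc.py .14 -70 9
```

```text
pos [0.66279927 0.15581821 0.09018395] r 0.141166529148126 phi -24.161907833049145 F [0.22159769 1.01687784 0.4307911 ] 11.2
-29.3 [ 0.007 -0.05   0.005] [0.   0.   0.06]
-34.3 [ 0.014 -0.099  0.005] [0.    0.    0.116]
-39.4 [ 0.025 -0.147  0.005] [0.    0.    0.173]
-44.5 [ 0.041 -0.195  0.005] [0.    0.    0.229]
-49.6 [ 0.06  -0.241  0.005] [0.    0.    0.286]
-54.7 [ 0.084 -0.284  0.005] [0.    0.    0.342]
-59.8 [ 0.111 -0.326  0.005] [0.    0.    0.399]
-64.9 [ 0.142 -0.365  0.005] [0.    0.    0.456]
-70.0 [ 0.176 -0.401  0.005] [0.    0.    0.512]
```

Emit:
{"op": "servo_tool", "data": {
  "commands": [
    [[0.007,-0.05,0.003],[0,0,0.06]],
    [[0.014,-0.099,0.003],[0,0,0.116]],
    [[0.025,-0.147,0.003],[0,0,0.173]],
    [[0.041,-0.195,0.003],[0,0,0.229]],
    [[0.06,-0.241,0.003],[0,0,0.286]],
    [[0.084,-0.284,0.003],[0,0,0.342]],
    [[0.111,-0.326,0.003],[0,0,0.399]],
    [[0.142,-0.365,0.003],[0,0,0.456]],
    [[0.176,-0.401,0.003],[0,0,0.512]],
    [[0.176,-0.401,0.003],[0,0,0.512]]
  ]
}}

```text
clock: 12.2
tcp_pos: [0.5815, 0.0814, 0.0904]
orientation: [1.802, 2.572, 0.0]
contact_force: [-0.8, 0.3, -0.2]
grip_width: 0.0299
gripper_force: 0.0
```

```bash
python3 arc.py .14 -101 10; python3 w.py w6 keeper_knob=.08
```

```text
pos [0.58153663 0.08142402 0.09037527] r 0.14046430851636899 phi -70.21905469395188 F [-0.84762327  0.29587778 -0.20801321] 12.2
-73.3 [ 0.003 -0.03   0.005] [0.001 0.001 0.036]
-76.4 [ 0.005 -0.06   0.005] [0.001 0.001 0.07 ]
-79.5 [ 0.009 -0.09   0.005] [0.001 0.001 0.105]
-82.5 [ 0.015 -0.119  0.005] [0.001 0.001 0.139]
-85.6 [ 0.022 -0.149  0.005] [0.001 0.001 0.173]
-88.7 [ 0.031 -0.177  0.005] [0.001 0.001 0.207]
-91.8 [ 0.042 -0.206  0.005] [0.001 0.001 0.241]
-94.8 [ 0.054 -0.233  0.005] [0.001 0.001 0.276]
-97.9 [ 0.067 -0.26   0.005] [0.001 0.001 0.31 ]
-101.0 [ 0.082 -0.286  0.005] [0.001 0.001 0.344]
keeper_knob [330.6 271.4] 0.77 [0.5879 0.083  0.08  ]
```

Emit:
{"op": "servo_tool", "data": {
  "commands": [
    [[0.003,-0.03,0],[0,0,0.036]],
    [[0.005,-0.06,0],[0,0,0.07]],
    [[0.009,-0.09,0],[0,0,0.105]],
    [[0.015,-0.119,0],[0,0,0.139]],
    [[0.022,-0.149,0],[0,0,0.173]],
    [[0.031,-0.177,0],[0,0,0.207]],
    [[0.042,-0.206,0],[0,0,0.241]],
    [[0.054,-0.233,0],[0,0,0.276]],
    [[0.067,-0.26,0],[0,0,0.31]],
    [[0.082,-0.286,0],[0,0,0.344]],
    [[0.082,-0.286,0],[0,0,0.344]],
    [[0.082,-0.286,0],[0,0,0.344]]
  ]
}}

```text
clock: 13.5
tcp_pos: [0.5085, 0.0772, 0.0894]
orientation: [2.42, 2.003, 0.002]
contact_force: [0.6, 0.1, -0.4]
grip_width: 0.0301
gripper_force: 0.0
```

```bash
python3 arc.py .14 -104 2; python3 w.py w7 keeper_knob=.08
```

```text
pos [0.50854873 0.07718251 0.08941629] r 0.13877139433027774 phi -100.56811401294406 F [ 0.56279187  0.14406013 -0.39927401] 13.5
-102.3 [-0.005 -0.017  0.002] [ 0.001 -0.     0.017]
-104.0 [-0.004 -0.034  0.002] [ 0.001 -0.     0.036]
keeper_knob [326.6 275.6] 0.9 [0.5125 0.0738 0.08  ]
keeper_knob [263.3  76.5] 0.68 [0.5031 0.1729 0.08  ]
```

View pics/w7.png

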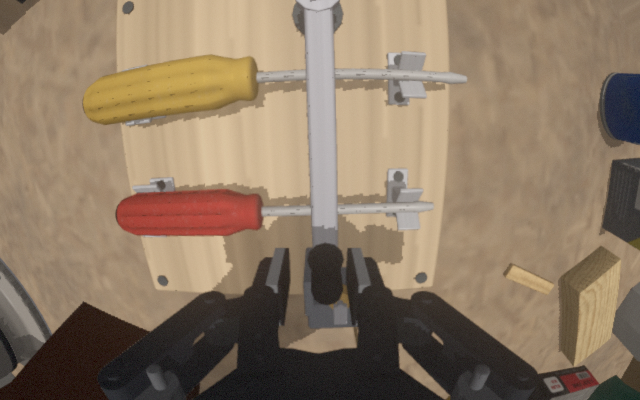

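The bar is across both shafts with the knob at φ≈−98.7° (shut is −99.0°), and the force is about 0, so it snapped. I'll nudge a little further for certainty, then centre and retreat upward.

Emit:
{"op": "servo_tool", "data": {
  "commands": [
    [[0,-0.006,0],[0,0,0]],
    [[0,-0.014,0],[0,0,0]],
    [[0,-0.014,0],[0,0,0]]
  ]
}}

```text
clock: 13.9
tcp_pos: [0.505, 0.0772, 0.0892]
orientation: [2.422, 1.999, 0.002]
contact_force: [3.1, -0.3, -2.1]
grip_width: 0.0299
gripper_force: 1.5
```

Emit:
{"op": "servo_tool", "data": {
  "commands": [
    [[0,0.02,0],[0,0,0]],
    [[0,0.032,0],[0,0,0]],
    [[0,0.032,0],[0,0,0]],
    [[0,0.032,-0.06],[0,0,0]],
    [[0,0.032,-0.2],[0,0,0]],
    [[0,0.032,-0.4],[0,0,0]],
    [[0,0.032,-0.6],[0,0,0]],
    [[0,0.032,-0.7],[0,0,0]],
    [[0,0.032,-0.7],[0,0,0]],
    [[0,0.032,-0.7],[0,0,0]],
    [[0,0.032,-0.7],[0,0,0]]
  ]
}}

```text
clock: 15.0
tcp_pos: [0.5111, 0.0755, 0.2625]
orientation: [-2.422, -1.999, 0.004]
contact_force: [0.1, 0.5, 0.8]
grip_width: 0.03
gripper_force: 0.0
```

```bash
python3 w.py w8 keeper_knob=.08 keeper_hinge=.058 handle_centre=.045 racked_driver=.03
```

```text
keeper_knob [321.7 185.4] 0.69 [0.5139 0.0713 0.08  ]
keeper_hinge [314.8  41.7] 0.89 [0.5352 0.2194 0.058 ]
handle_centre [237.3  92.3] 0.84 [0.441  0.1852 0.045 ]
racked_driver [290.6 153.6] 0.76 [0.4833 0.1024 0.03  ]
racked_driver [236.1  92. ] 0.17 [0.4359 0.1872 0.03  ]
```

View pics/w8.png

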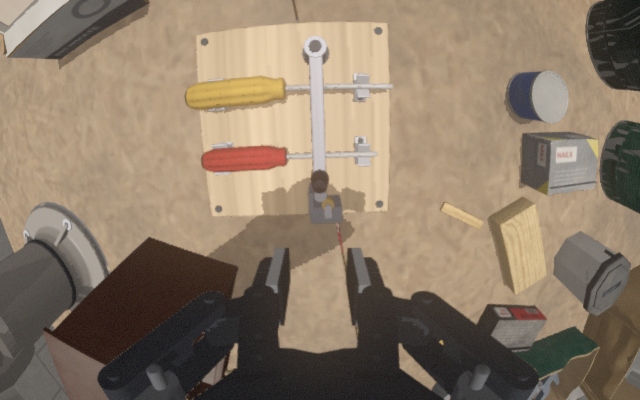

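The keeper stays shut, with the knob at (320,182) beside the catch, and both drivers are seated under the bar. Handing in.

```bash
python3 -c "
from bench import r
print(r.hand_in())"
```

```text
the job is handed in; nothing more can be done
None
```

The loose screwdriver lies in the empty lane, handle in the large cradle and blade in the small one; the keeper bar is snapped shut over both, the other screwdriver looks undisturbed in the last picture, and the job was handed in at about 15 s (no verdict was returned).

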